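# Hang a cleaned parts basket on the drying rack and shut the keeper bar

## Robot

A 6-joint arm with a two-finger parallel gripper is mounted at the origin on the work surface. World frame = base frame: x ahead of the robot, y to its left, z up, the work surface at z = 0. Lengths are in m, angles in rad, forces in N, time in s.
With the tool pointing down it reaches from about 0.35 to 0.8 m from the base axis. Payload 7.3 kg.
Tool frame: the origin (TCP) lies midway between the tips of the shut fingers; the grasp point (between the pads) lies 19 mm behind it; z points along the fingers, y is the line along which they close (so a half turn about z gives the same grasp; the last joint's range is limited). The gripper opens to 85 mm and grips with 20 to 120 N. Pads are 22 mm wide; open, the fingers measure 114 mm over their backs; the gripper's body (76 mm by 85 mm) begins 54 mm behind the grasp point. The pads swing forward as they close: fully open they stand 13 mm farther back than shut.
Start: joints at [-1.394, 0.342, 1.524, -0, 1.275, -0.146], TCP at [0.167, -0.498, 0.195] pointing down, gripper open.
Joint ranges: [-2.53, 2.53], [-0.77, 2.02], [0.04, 2.7], [-1, 4.14], [0.28, 2.66], [-3.11, 3.11]. Speed limits (rad/s): [2.57, 2.57, 3.14, 3.14, 3.14, 3.14].

## Interface

Orientations are given as a unit quaternion [w, x, y, z].
In Python, from station import ctrl, move_gripper, read_state, vision gives the robot as it stands. The module is installed in compiled form; this text tells all that it offers. Calls block until the motion is done:
- ctrl.reach(position, orientation): joint-space move of the TCP to a pose.
- ctrl.move_l(position, orientation=None, rate=0.15, f_stop=None): straight line of the TCP; orientation=None keeps the orientation; rate is the mean speed in m/s. With f_stop (N) it stops when the force on the tool has changed by that much, and returns True; else False.
- ctrl.move_j(angles): joint-space move.
- move_gripper(opening): finger opening in m; the grip force is fixed at half the most; returns when the fingers have stopped.
- ctrl.dwell(seconds).
- ctrl.solve_ik(position, orientation): joint angles nearest the present ones, or None.
- read_state(): the state.
- vision.capture(name): name is "scene" or "side" or "wrist"; returns a dict with "frame" (420x560x3 uint8, red, green, blue), "z_map" (420x560 float32, m along the optical axis (not along the pixel's ray), 0 where there is no reading), "fx", "fy", "cx", "cy" (pixels), "dist_coeffs" ([k1, k2, p1, p2, k3] as OpenCV has them; the pictures are not rectified), "origin" and "attitude" of the camera in the world; the wrist camera has in their place "T_tool_cam" (4x4, takes a point from camera to tool coordinates, whose origin is the TCP and whose axes are the flange's). Camera axes: x right, y up, looking along -z (the intrinsics and any distortion apply to the point x, -y, -z); pixel columns grow to the right and rows downward; lengths in m; the calibration is good to about 2 mm. A picture is of the moment at which its call begins: read the wrist's pose just before it.
A pose or a line that the arm cannot do raises ctrl.Unreachable and nothing moves.
- ctrl.job_done(): hands the job in; it is judged then, once.
The state is a dict: "clock": time; "joint_positions": joint angles; "dq": joint speeds; "tau": joint torques, N m; "eef_pos": TCP position; "tcp_rot": TCP orientation; "contact_force": force on the tool from outside, world axes, zero at the start; "wrist_torque": the same for the moment, N m; "opening": finger opening in m; "grip_force": force on a finger pad.
Only numpy, scipy, OpenCV 4.12 (cv2) and the standard library are available. Lean on these libraries where they do the work, as an engineer would, in place of code of your own. Each camera call takes 0.05 s, during which the arm holds its last target. There are 200 camera calls.

## Task

Hang the watch-parts cleaning basket by its wire bail on the drying rack's hook and let go of it, then swing the rack's hinged keeper bar shut across the front of the hook until it clicks fully home in its detent. Leave the jar, the loupe and the watch tray where they are.

Things in the scene. Friction and masses are not known exactly. Their poses are not given: they have to be found in the camera images.
- rack: White metal drying rack, fixed, its front (-x) to the robot. Origin on the bench straight under the hook seat; x from front to back, y to the left as seen from the robot, z up. Two 20 mm posts at y = +-95, x = 110 mm. Aluminium side arms at y = +-95, 20 mm wide, x = -62 to 110, top 193 mm high; the left one bears the keeper bar's hinge, the right one its catch.
- shelf_edge (a point): Middle of the lower front edge of the rack's upper wire shelf (8 mm bars along y), 25 mm behind and 103 mm above the hook seat. It spans +-113 mm in y and 115 mm back from here, over the hook: to get at the hook the gripper must lean back (fingers pointing forward and down, 25 to 40 degrees from vertical, in the rack's x-z plane).
- catch (a point): Top of the sprung steel ball (16 mm) that is the keeper bar's detent, 210 mm above the bench, on the right arm at rack x = -49.5, y = -80 mm. Behind it stands the bar's stop: x = -30 to -22, y = -98 to -72 mm, top 221 mm high.
- hook_seat (a point): Top of the steel hook's level arm, 190 mm above the bench, where the bail should hang. The hook is an 8 mm round bar coming forward (-x of the rack) from a rail 100 mm behind. 18 mm in front of this point it turns up into the tip, whose front is 28 mm in front of and whose top is 20 mm above this point. Axes as the rack's.
- keeper (a joint): Keeper bar angle, rad. 0: shut across the rack's front (hard stop); grows as the free end swings to the robot, then left; at q it points from the hinge along (-sin q, -cos q) in rack x, y. Swings level, stays where left (friction 0.03 N m). From 0.14 to 0.03 it rides over the sprung ball (3 to 6 N at the peg); then the ball snaps up in front and holds it at 0.
- keeper_hinge (a point): Upright hinge axis of the keeper bar at the rack's left, at mid height of the bar (214 mm above the bench; rack x = -38, y = +95 mm). The bar is plain steel, 12 mm thick, 14 mm high (207 to 221 mm above the bench), and reaches 190 mm from the hinge.
- keeper_peg (a point): Centre of the top of the upright round peg on the keeper bar, by which it is pushed: 14 mm diameter, 150 mm from the hinge axis, from the bar's top (221 mm) to 262 mm above the bench.
- basket: Round aluminium cleaning basket, 86 mm across, 50 mm high, 0.13 to 0.25 kg, open at the top, with a wire bail and a black grip tab on top. Origin at the centre of its underside; z up; the bail stands in its y-z plane.
- bail_top (a point): Middle of the 6 mm wire at the peak of the bail, under the tab: 118 mm above the basket's underside. The bail's legs stand at y = +-44.5 mm up to 95 mm, from where it slopes up to the peak. Hung, this point lies 3 mm above the top of the hook's arm.
- tab (a point): Point to grip on the basket's flat black plastic tab, 146 mm above its underside: the tab is 12 mm thick (along the basket's y, so the fingers close along y), 20 mm wide along x, from 116 to 164 mm above the underside.
- jar: Bystander: closed amber glass jar, 64 mm across, 95 mm high. Origin at the centre of its underside.
- loupe: Bystander: black eye loupe standing on its small end, up to 52 mm across, 60 mm high. Origin at the centre of its underside.
- tray: Bystander: red tray with white compartments and three watches, 130 x 170 x 28 mm. Origin at the centre of its underside.

How it is judged:
On the way, in this order (a step that is already met when the one before it is completed fails the run):
1. the basket hangs on the hook by its bail, let go of, the keeper bar still open (x of bail_top in the frame of hook_seat between -0.02 and 0.05 m and y of bail_top in the frame of hook_seat between -0.015 and 0.015 m and z of bail_top in the frame of hook_seat between -0.003 and 0.01 m and angle between basket's own z axis and vertical below 0.25 rad and contact force between the fingers and basket below 0.05 N and value of joint keeper above 0.3 rad), for 0.3 s.
2. the keeper bar is shut in its detent (value of joint keeper below 0.02 rad), for 0.2 s.
At the end, for the whole second after the job is handed in: Basket let go of, at rest (under 0.05 m/s), within 0.25 rad of upright, hanging on the hook by its bail: its peak within 15 mm sideways, 20 mm before to 50 mm behind the seat, -3 to +10 mm in height. Keeper bar in its detent: joint below 0.02 rad (x of bail_top in the frame of hook_seat between -0.02 and 0.05 m and y of bail_top in the frame of hook_seat between -0.015 and 0.015 m and z of bail_top in the frame of hook_seat between -0.003 and 0.01 m and angle between basket's own z axis and vertical below 0.25 rad and contact force between the fingers and basket below 0.05 N and linear speed of basket below 0.05 m/s and value of joint keeper below 0.02 rad); the robot touches nothing.
It fails at once if the jar is moved more than 20 mm or tipped (distance of jar from where it was at the start of the episode above 0.02 m or angle between jar's own z axis and vertical above 0.3 rad).
It fails at once if the loupe is moved more than 20 mm or tipped (distance of loupe from where it was at the start of the episode above 0.02 m or angle between loupe's own z axis and vertical above 0.3 rad).
It fails at once if the tray is moved more than 20 mm or tipped (distance of tray from where it was at the start of the episode above 0.02 m or angle between tray's own z axis and vertical above 0.3 rad).
It also fails if it takes over 58 s, if anything falls off the work surface, if the arm or the gripper's body presses on something with over 40 N, if the wrist force passes 120 N, or if a joint passes its speed limit or range.

## Working session

There is one attempt and no reset: what is moved stays moved. The work goes in short steps, each a Python script; the robot and the scene stay as the last script left them, time stands still between calls to the robot, and variables do not carry over. Pictures are saved under pics/ and viewed, at most 13 in all, crops included, and the job is handed in when it is done.

```bash
mkdir -p pics; cat > h.py <<'E'
import numpy as np, cv2
from scipy.spatial.transform import Rotation as R
from station import ctrl, move_gripper, read_state, vision
def mat(a):
    a=np.array(a,float)
    return a if a.shape==(3,3) else R.from_quat(a[[1,2,3,0]]).as_matrix()
def cap(n):
    s=read_state(); c=vision.capture(n)
    if n=="wrist":
        T=np.eye(4);T[:3,:3]=mat(s["tcp_rot"]);T[:3,3]=s["eef_pos"];T=T@np.array(c["T_tool_cam"])
        c["R"],c["o"]=T[:3,:3],T[:3,3]
    else: c["R"],c["o"]=mat(c["attitude"]),np.array(c["origin"],float)
    c["K"]=np.array([[c["fx"],0,c["cx"]],[0,c["fy"],c["cy"]],[0,0,1.]]);c["d"]=np.array(c["dist_coeffs"],float)
    return c
def rays(c,uv):
    p=cv2.undistortPoints(np.array(uv,float).reshape(-1,1,2),c["K"],c["d"]).reshape(-1,2)
    return np.c_[p[:,0],-p[:,1],-np.ones(len(p))]@c["R"].T
def onplane(c,uv,z):
    d=rays(c,uv);return c["o"]+d*((z-c["o"][2])/d[:,2])[:,None]
def cloud(c):
    h,w=c["z_map"].shape;v,u=np.mgrid[:h,:w]
    d=rays(c,np.c_[u.ravel(),v.ravel()])
    P=c["o"]+d*c["z_map"].reshape(-1,1); P[c["z_map"].ravel()==0]=np.nan
    return P.reshape(h,w,3)
def proj(c,P):
    q=(np.atleast_2d(P)-c["o"])@c["R"];q=q*[1,-1,-1]
    return cv2.projectPoints(q,np.zeros(3),np.zeros(3),c["K"],c["d"])[0].reshape(-1,2)
def save(c,n): cv2.imwrite("pics/"+n,c["frame"][:,:,::-1])
E
python3 - <<'E'
from h import *
import pickle
s=read_state();print(s["clock"],s["tcp_rot"],s["opening"])
D={n:cap(n) for n in("scene","side")}
pickle.dump(D,open("d0.pkl","wb"))
for n,c in D.items():save(c,n+"0.png");print(n,c["o"],c["R"][:,2],c["d"],c["fx"],(c["z_map"]>0).mean())
E
```

```text
0.0 [-7.79488063e-04  9.87000397e-01  1.60715926e-01 -1.95160194e-06] 0.0857293754715204
scene [ 1.00519665 -0.49196131  0.6381093 ] [ 0.5846298  -0.52080594  0.62206846] [-0.11519543  0.          0.          0.          0.        ] 392.022320780978 0.9961479591836735
side [-0.17191718  0.65688406  0.86955118] [-0.59944504  0.58818482  0.54286671] [-0.16914011  0.          0.          0.          0.        ] 483.43642911170724 0.9955357142857143
```

View pics/scene0.png

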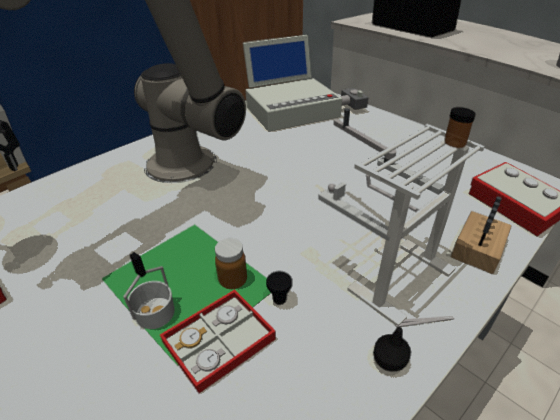

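View pics/side0.png

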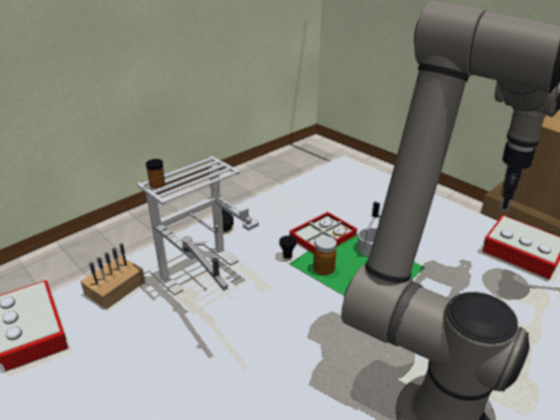

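The scene view shows the basket at (150,305) with its tab at (138,263), the jar at (231,262), the loupe at (279,287), the tray at (218,338), and the rack at (400,200). The side view shows the keeper's peg near (215,265). Next I'll use the depth data and enlarge the rack area.

```bash
python3 - <<'E'
from h import *
import pickle
D=pickle.load(open("d0.pkl","rb"))
s=D["scene"]["frame"][100:330,300:500];t=D["side"]["frame"][145:305,130:275]
a=cv2.resize(s,None,fx=2.4,fy=2.4,interpolation=cv2.INTER_CUBIC)
b=cv2.resize(t,(int(145*552/160),552),interpolation=cv2.INTER_CUBIC)
im=np.hstack([a,b]);im=cv2.resize(im,(800,int(im.shape[0]*800/im.shape[1])))
print(a.shape,b.shape,im.shape)
cv2.imwrite("pics/crop1.png",im[:,:,::-1])
# top-down maps from both cameras
x0,y0,r=0.25,-0.55,0.00125
canv=[]
for n in D:
    P=cloud(D[n]);C=D[n]["frame"]
    m=np.isfinite(P[...,0])&(P[...,2]>0.012)&(P[...,2]<0.42)
    p=P[m];o=np.argsort(p[:,2]);p=p[o];
    i=((p[:,0]-x0)/r).astype(int);j=((p[:,1]-y0)/r).astype(int)
    M=np.zeros((560,640),np.uint8)
    k=(i>=0)&(i<560)&(j>=0)&(j<640)
    M[559-i[k],639-j[k]]=np.clip(p[k,2]*700,20,255)
    canv.append(cv2.applyColorMap(M,cv2.COLORMAP_JET)*(M[...,None]>0))
im=np.hstack(canv);im=cv2.resize(im,(800,350),interpolation=cv2.INTER_AREA)
cv2.imwrite("pics/top1.png",im)
def blob(n,f,zlo,zhi,box):
    P=cloud(D[n]);C=D[n]["frame"].astype(int)
    u0,v0,u1,v1=box;m=np.zeros(P.shape[:2],bool);m[v0:v1,u0:u1]=1
    m&=(P[...,2]>zlo)&(P[...,2]<zhi)&f(C)
    return P[m]
dark=lambda C:C.max(2)<60
for n,b in(("scene",(110,240,170,290)),("side",(365,195,390,225))):
    p=blob(n,dark,.1,.2,b);print(n,"tab",len(p),np.median(p,0),p.min(0),p.max(0))
E
```

```text
(552, 480, 3) (552, 500, 3) (450, 800, 3)
scene tab 215 [ 0.48185004 -0.3568041   0.14905171] [ 0.46557139 -0.36271162  0.11871822] [ 0.48739514 -0.34834598  0.16629203]
side tab 67 [ 0.46902742 -0.34679453  0.1434273 ] [ 0.46182372 -0.35408282  0.11995854] [ 0.47780403 -0.3409564   0.16573717]
```

View pics/crop1.png

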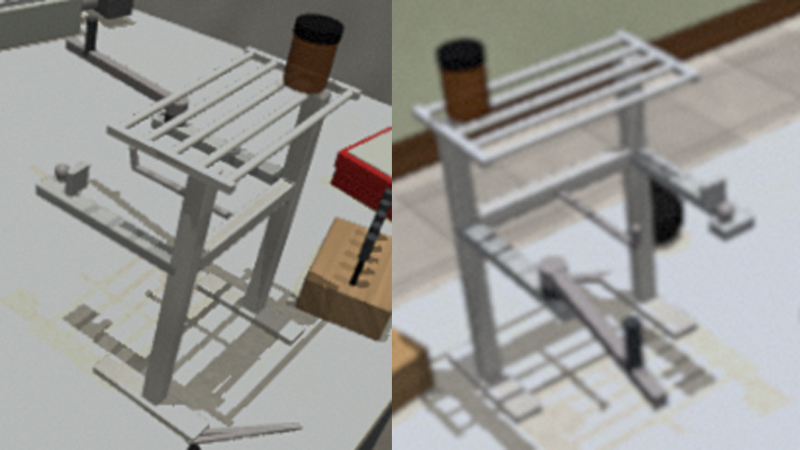

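View pics/top1.png

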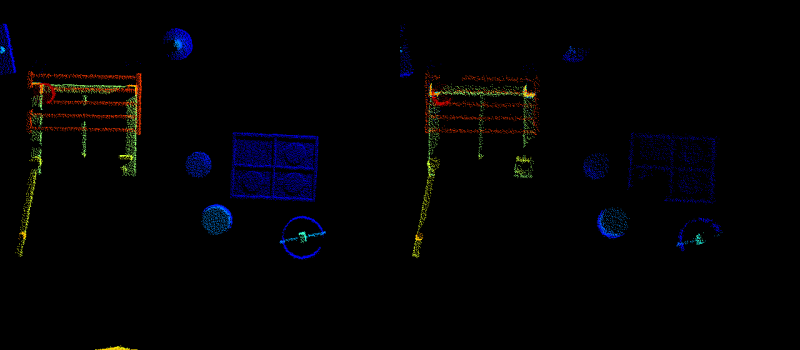

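Depth is clean. The crop shows the keeper wide open toward the robot, with its black-topped peg, and the hook tip between the arms. Now the numeric fits.

```bash
cat > fit.py <<'E'
from h import *
import pickle
D=pickle.load(open("d0.pkl","rb"))
A={n:cloud(D[n]).reshape(-1,3) for n in D}
col={n:D[n]["frame"].reshape(-1,3).astype(int) for n in D}
def sel(n,zl,zh,xl,xh,yl,yh):
    p=A[n];return (p[:,2]>zl)&(p[:,2]<zh)&(p[:,0]>xl)&(p[:,0]<xh)&(p[:,1]>yl)&(p[:,1]<yh)
for n in D:
    print("==",n)
    p=A[n][sel(n,.287,.306,.5,.75,-.1,.26)]
    (c,sz,a)=cv2.minAreaRect(p[:,:2].astype(np.float32));print("shelf rect",c,sz,a,np.percentile(p[:,2],[2,50,98]))
    # arms/posts rail
    for nm,b in dict(hook=(.16,.215,.5,.62,.02,.13),peg=(.224,.27,.35,.5,.1,.3),keeper=(.2,.2225,.3,.53,.1,.3),catch=(.197,.23,.44,.55,-.03,.06)).items():
        q=A[n][sel(n,*b)]
        if len(q)<5: print(nm,len(q));continue
        v=np.linalg.svd(q[:,:2]-q[:,:2].mean(0),full_matrices=0)[2][0]
        print(nm,len(q),q.mean(0).round(4),q.min(0).round(4),q.max(0).round(4),"dir deg",np.degrees(np.arctan2(v[1],v[0])).round(2))
    b=A[n][sel(n,.03,.2,.4,.56,-.45,-.29)]
    rim=b[(b[:,2]>.045)&(b[:,2]<.055)]
    f=np.linalg.lstsq(np.c_[2*rim[:,:2],np.ones(len(rim))],(rim[:,:2]**2).sum(1),rcond=None)[0]
    print("rim",f[:2],np.sqrt(f[2]+(f[:2]**2).sum()),len(rim))
    bl=b[(b[:,2]>.062)&(b[:,2]<.113)];v=np.linalg.svd(bl[:,:2]-bl[:,:2].mean(0))[2][0]
    print("bail",len(bl),bl.mean(0),np.degrees(np.arctan2(v[1],v[0])))
    tb=b[b[:,2]>.124];print("tab",len(tb),tb.mean(0),cv2.minAreaRect(tb[:,:2].astype(np.float32)))
E
python3 fit.py
```

```text
== scene
shelf rect (0.7167407274246216, 0.08245215564966202) (0.22865711152553558, 0.06927253305912018) 89.156982421875 [0.29370398 0.29977239 0.30195125]
hook 0
peg 95 [0.4801 0.2031 0.2453] [0.4716 0.198  0.2245] [0.4861 0.2133 0.2623] dir deg 32.94
keeper 210 [0.4859 0.2012 0.2167] [0.4364 0.1905 0.2068] [0.5288 0.2193 0.2225] dir deg -9.87
catch 0
rim [ 0.47471274 -0.35563283] 0.041339343961014005 295
bail 187 [ 0.47575541 -0.35666645  0.09454635] -78.08984264088814
tab 210 [ 0.4793411  -0.3562922   0.14891913] ((0.4751189649105072, -0.35597163438796997), (0.022455934435129166, 0.012875080108642578), 14.02387523651123)
== side
shelf rect (0.7150110602378845, 0.08542505651712418) (0.22936753928661346, 0.0677020326256752) 89.38397979736328 [0.29408868 0.29981926 0.30356478]
hook 7 [0.6058 0.0207 0.1894] [0.5979 0.02   0.1814] [0.6149 0.0218 0.194 ] dir deg 176.85
peg 120 [0.4741 0.2132 0.2467] [0.4691 0.2045 0.2243] [0.485  0.2188 0.2633] dir deg -135.66
keeper 217 [0.4751 0.2133 0.2171] [0.4347 0.197  0.2064] [0.5297 0.2248 0.2225] dir deg 169.54
catch 0
rim [ 0.47196965 -0.35004744] 0.040496014304988434 67
bail 50 [ 0.46586195 -0.3249739   0.09384582] 103.8979361936869
tab 93 [ 0.47045763 -0.34767375  0.1476884 ] ((0.4732595682144165, -0.3489535450935364), (0.015929089859128, 0.023691855370998383), 87.32234191894531)
```

```bash
cat > fit2.py <<'E'
exec(open("fit.py").read().split("for n in D:")[0])
for n in D:
    print("==",n)
    p=A[n][sel(n,.287,.306,.6,.8,-.06,.22)]
    (c,sz,a)=cv2.minAreaRect(p[:,:2].astype(np.float32));print("shelf rect",c,sz,a,cv2.boxPoints((c,sz,a)).round(4).tolist())
    for nm,b in dict(hookarm=(.175,.196,.648,.73,.05,.12),hooktip=(.197,.23,.59,.66,.05,.12),peg=(.226,.27,.4,.5,.17,.26),keeper=(.205,.2225,.38,.585,.15,.26),catch=(.197,.23,.57,.66,-.04,.02),hinge=(.19,.24,.58,.63,.16,.2),armR=(.185,.197,.6,.72,-.04,.02),frontrow=(.287,.306,.655,.669,-.06,.22)).items():
        q=A[n][sel(n,*b)]
        if len(q)<5: print(nm,len(q));continue
        v=np.linalg.svd(q[:,:2]-q[:,:2].mean(0),full_matrices=0)[2][0]
        print(nm,len(q),q.mean(0).round(4),q.min(0).round(4),q.max(0).round(4),"dir deg",np.degrees(np.arctan2(v[1],v[0])).round(2))
E
python3 fit2.py
```

```text
== scene
shelf rect (0.7415794134140015, 0.08179861307144165) (0.2294067144393921, 0.11953677982091904) 89.30762481689453 [[0.680400013923645, -0.03220000118017197], [0.800000011920929, -0.03359999880194664], [0.8026999831199646, 0.19580000638961792], [0.6832000017166138, 0.1972000002861023]]
hookarm 114 [0.6782 0.0812 0.1874] [0.6481 0.0777 0.1821] [0.7064 0.0875 0.191 ] dir deg 0.44
hooktip 23 [0.6397 0.0814 0.2028] [0.6357 0.079  0.1974] [0.6443 0.0852 0.2095] dir deg 24.13
peg 91 [0.4801 0.2031 0.2462] [0.4716 0.198  0.2268] [0.4861 0.2133 0.2623] dir deg 32.16
keeper 364 [0.5163 0.1959 0.2169] [0.4364 0.18   0.2068] [0.5848 0.2193 0.2225] dir deg -10.03
catch 192 [ 0.631  -0.0026  0.2098] [ 0.6061 -0.0153  0.1971] [0.6398 0.0119 0.2215] dir deg 166.77
hinge 165 [0.6058 0.1778 0.2116] [0.58   0.1651 0.1904] [0.6297 0.195  0.2243] dir deg -19.61
armR 565 [ 0.6616 -0.0142  0.1915] [ 0.6001 -0.0239  0.185 ] [0.7197 0.0089 0.197 ] dir deg -2.6
frontrow 0
== side
shelf rect (0.7400893568992615, 0.08564626425504684) (0.2303055226802826, 0.11839401721954346) 89.58317565917969 [[0.6801000237464905, -0.029100000858306885], [0.7983999848365784, -0.029899999499320984], [0.8001000285148621, 0.2003999948501587], [0.6816999912261963, 0.2011999934911728]]
hookarm 68 [0.6882 0.0884 0.1885] [0.65   0.0834 0.1837] [0.7299 0.0922 0.1921] dir deg 178.15
hooktip 14 [0.6353 0.0897 0.2057] [0.6318 0.0842 0.1974] [0.6409 0.0919 0.2125] dir deg -151.13
peg 118 [0.4741 0.2132 0.2471] [0.4691 0.2045 0.2267] [0.485  0.2188 0.2633] dir deg -136.68
keeper 339 [0.5046 0.2073 0.2175] [0.4347 0.1855 0.2056] [0.5844 0.2248 0.2225] dir deg 168.88
catch 129 [0.6249 0.006  0.2097] [ 0.6021 -0.0122  0.1973] [0.6377 0.0177 0.2228] dir deg 160.94
hinge 190 [0.6099 0.1882 0.213 ] [0.58   0.1707 0.1905] [0.6298 0.1962 0.2245] dir deg 172.29
armR 192 [ 0.6603 -0.0014  0.1919] [ 0.6001 -0.019   0.185 ] [0.7198 0.0199 0.1968] dir deg 174.02
frontrow 0
```

The rack fit puts the seat at about (0.658, 0.084) with a yaw of about -0.5°. The basket is at about (0.474, -0.3525) with a yaw of about 12.5°. I'll check IK for the key poses, then go to pregrasp and check with the wrist camera.

```bash
cat >> h.py <<'E'
RY=np.radians(-.5); SEAT=np.array([.658,.0842,.190])
def rk(x,y,z): # rack frame -> world
    c,s=np.cos(RY),np.sin(RY);return np.array([SEAT[0]+c*x-s*y,SEAT[1]+s*x+c*y,z])
def ori(yaw,lean,flip=0):
    a=lean;M=np.array([[np.cos(a),0,np.sin(a)],[0,-1,0],[np.sin(a),0,-np.cos(a)]])
    if flip: M=M@np.diag([-1,-1,1.])
    q=(R.from_euler("z",yaw)*R.from_matrix(M));x=q.as_quat();return np.r_[x[3],x[:3]],q.as_matrix()[:,2]
L=np.radians(33)
HINGE=rk(-.038,.095,0)
def pushpose(q,off,z=.233,lean=0.,flip=0,rad=.150):
    "tool centre trailing the peg by off"
    c,s=np.cos(q),np.sin(q)
    p=rk(-.038-rad*s-off*c,.095-rad*c+off*s,z)
    return p,ori(RY-q,lean,flip)[0]
E
python3 - <<'E'
from h import *
print(read_state()["clock"])
B=np.array([.474,-.3525,.146])
for f in(0,1):
    o,t=ori(np.radians(12.5),L,f)
    for nm,p in dict(grasp=B+.019*t,pre=B-.09*t,lift=B+.019*t+[0,0,.15]).items():
        j=ctrl.solve_ik(p,o);print(f,nm,None if j is None else np.round(j,2))
    o,t=ori(RY,L,f)
    for nm,p in dict(front=rk(-.12,0,.30),over=rk(.002,0,.256),seat=rk(.002,0,.221)).items():
        j=ctrl.solve_ik(p+.019*t,o);print(f,nm,None if j is None else np.round(j,2))
    for q in(1.77,1.2,.6,0):
        for ln in (0,.3):
            j=ctrl.solve_ik(*pushpose(q,.025,lean=ln,flip=f));print(f,"push",q,ln,None if j is None else np.round(j,2))
f=0 
E
```

```text
0.1
0 grasp [-1.08  0.42  1.78  0.73  0.91 -0.17]
0 pre [-1.2   0.27  1.72  0.63  1.14 -0.11]
0 lift [-1.08  0.26  1.56  0.59  1.21  0.09]
0 front [ 0.03  0.02  1.84 -0.03  0.71  1.63]
0 over [ 0.02  0.28  1.64 -0.03  0.64  1.62]
0 seat [ 0.02  0.32  1.7  -0.03  0.55  1.62]
0 push 1.77 0 [ 0.31  0.33  1.43 -0.    1.38 -2.62]
0 push 1.77 0.3 [ 0.46  0.47  1.26 -0.23  1.6  -2.45]
0 push 1.2 0 [ 0.15  0.26  1.54 -0.    1.35  2.93]
0 push 1.2 0.3 [ 0.36  0.28  1.55 -0.31  1.32 -3.06]
0 push 0.6 0 [-0.01  0.3   1.47 -0.    1.36  2.17]
0 push 0.6 0.3 [ 0.12  0.18  1.68 -0.23  1.06  2.39]
0 push 0 0 [-0.08  0.45  1.25 -0.    1.44  1.5 ]
0 push 0 0.3 [-0.09  0.26  1.57  0.03  1.01  1.47]
1 grasp [-1.08  0.42  1.78  0.73  0.91  2.97]
1 pre [-1.2   0.27  1.72  0.63  1.14  3.03]
1 lift [-1.08  0.26  1.56  0.59  1.21 -3.05]
1 front [ 0.03  0.02  1.84 -0.03  0.71 -1.52]
1 over [ 0.02  0.28  1.64 -0.03  0.64 -1.53]
1 seat [ 0.02  0.32  1.7  -0.03  0.55 -1.52]
1 push 1.77 0 [ 0.31  0.33  1.43 -0.    1.38  0.52]
1 push 1.77 0.3 [ 0.46  0.47  1.26 -0.23  1.6   0.69]
1 push 1.2 0 [ 0.15  0.26  1.54 -0.    1.35 -0.21]
1 push 1.2 0.3 [ 0.36  0.28  1.55 -0.31  1.32  0.08]
1 push 0.6 0 [-0.01  0.3   1.47 -0.    1.36 -0.97]
1 push 0.6 0.3 [ 0.12  0.18  1.68 -0.23  1.06 -0.75]
1 push 0 0 [-0.08  0.45  1.25 -0.    1.44 -1.64]
1 push 0 0.3 [-0.09  0.26  1.57  0.03  1.01 -1.67]
```

```bash
python3 - <<'E'
from h import *
B=np.array([.474,-.3525,.146]);o,t=ori(np.radians(12.5),L)
ctrl.reach(B-.09*t,o)
c=cap("wrist");save(c,"wrist1.png")
P=cloud(c).reshape(-1,3);k=np.linalg.norm(P[:,:2]-B[:2],axis=1)<.08
p=P[k];tb=p[(p[:,2]>.13)&(p[:,2]<.17)];print("tab",len(tb),tb.mean(0),tb.min(0),tb.max(0),cv2.minAreaRect(tb[:,:2].astype(np.float32)))
bl=p[(p[:,2]>.062)&(p[:,2]<.113)];v=np.linalg.svd(bl[:,:2]-bl[:,:2].mean(0),full_matrices=0)[2][0]
print("bail",len(bl),bl.mean(0),np.degrees(np.arctan2(v[1],v[0])))
r=p[(p[:,2]>.045)&(p[:,2]<.056)]
f=np.linalg.lstsq(np.c_[2*r[:,:2],np.ones(len(r))],(r[:,:2]**2).sum(1),rcond=None)[0];print("rim",f[:2],np.sqrt(f[2]+(f[:2]**2).sum()))
s=read_state();print(s["clock"],s["eef_pos"],B-.09*t)
E
```

```text
tab 531 [ 0.47042064 -0.35350751  0.15963009] [ 0.46282978 -0.36027087  0.13036157] [ 0.48358273 -0.34552252  0.16732187] ((0.47329625487327576, -0.35276713967323303), (0.019802842289209366, 0.01190425455570221), 12.42539119720459)
bail 486 [ 0.47287041 -0.35291214  0.10020166] -78.08724527628628
rim [ 0.47339003 -0.35274683] 0.041033378826559525
1.1833 [ 0.4256651  -0.36383643  0.22137766] [ 0.4261444  -0.36310933  0.22148035]
```

View pics/wrist1.png

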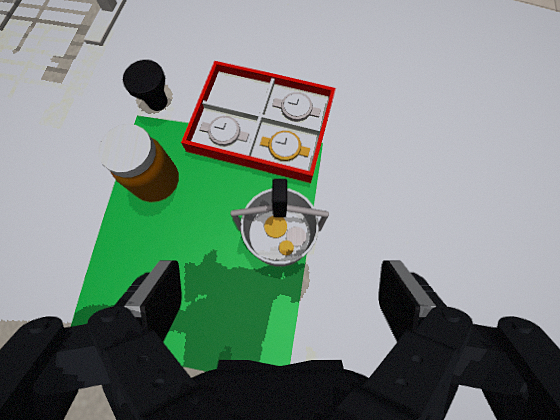

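The wrist view shows the tab at (279,197), centred between the fingers, and its numbers agree with mine. I'll grasp, lift, carry to the front of the rack and re-measure the hook there.

```bash
python3 - <<'E'
from h import *
B=np.array([.4734,-.3527,.146]);o,t=ori(np.radians(12.2),L)
ctrl.move_l(B+.019*t,o,rate=.12)
move_gripper(0.0)
s=read_state();print("grip",s["opening"],s["grip_force"],s["clock"])
ctrl.move_l(B+.019*t+[0,0,.16],rate=.15)
s=read_state();print(s["opening"],s["contact_force"],s["eef_pos"]-(B+.019*t+[0,0,.16]))
o2,t2=ori(RY,L)
ctrl.reach(rk(-.13,0,.30)+.019*t2,o2)
s=read_state();print(s["opening"],s["grip_force"],s["clock"],s["eef_pos"]-(rk(-.13,0,.30)+.019*t2))
c=cap("wrist");save(c,"wrist2.png")
P=cloud(c).reshape(-1,3)
def st(nm,zl,zh,xl,xh,yl,yh):
    q=P[(P[:,2]>zl)&(P[:,2]<zh)&(P[:,0]>xl)&(P[:,0]<xh)&(P[:,1]>yl)&(P[:,1]<yh)]
    if len(q)<4:print(nm,len(q));return
    v=np.linalg.svd(q[:,:2]-q[:,:2].mean(0),full_matrices=0)[2][0]
    print(nm,len(q),q.mean(0).round(4),q.min(0).round(4),q.max(0).round(4),np.degrees(np.arctan2(v[1],v[0])).round(2))
st("hookarm",.175,.197,.645,.73,.05,.12);st("tip",.198,.23,.61,.66,.05,.12);st("shelf",.287,.306,.66,.8,-.06,.22);st("shelffront",.287,.306,.66,.695,-.06,.22)
st("peg",.226,.27,.4,.55,.17,.26);st("catch",.197,.23,.57,.66,-.04,.02);st("armR",.185,.197,.6,.72,-.05,.03);st("armL",.185,.197,.64,.72,.15,.21)
for n in("scene","side"):
    c=cap(n);save(c,n+"2.png");Q=cloud(c);F=c["frame"].max(2)
    q=Q[(F<70)&(Q[...,2]>.27)&(Q[...,2]<.325)&(abs(Q[...,0]-.528)<.02)&(abs(Q[...,1]-.085)<.02)];print("tab",len(q),q.mean(0) if len(q) else "")
E
```

```text
grip 0.004694276719124765 58.835052251815796 3.05
0.004097362260624032 [-0.29304914  0.26426186 -1.26616907] [-0.00030527  0.00042848 -0.00120429]
0.004533913349243364 59.030826687812805 5.9 [ 0.00012837 -0.00056716 -0.00026212]
hookarm 602 [0.6873 0.0854 0.1902] [0.6494 0.0813 0.1863] [0.7299 0.0896 0.1928] 179.12
tip 79 [0.6356 0.0864 0.2085] [0.6326 0.0833 0.1991] [0.6405 0.0902 0.212 ] 84.22
shelf 4813 [0.6883 0.0842 0.3003] [ 0.6797 -0.0283  0.2931] [0.7096 0.1987 0.3039] -91.03
shelffront 4624 [0.6878 0.0835 0.3003] [ 0.6797 -0.0283  0.2931] [0.695  0.1987 0.3039] 89.0
peg 573 [0.4804 0.2072 0.2569] [0.4722 0.2015 0.226 ] [0.4849 0.2155 0.2653] -58.97
catch 956 [0.6245 0.004  0.2126] [ 0.6015 -0.0118  0.197 ] [0.6375 0.0145 0.224 ] 162.53
armR 2311 [ 0.6566 -0.0056  0.1936] [ 0.6    -0.0203  0.185 ] [0.72   0.0191 0.197 ] 174.75
armL 1537 [0.6809 0.1784 0.1935] [0.64   0.1686 0.185 ] [0.72   0.1902 0.1961] -179.07
tab 270 [0.52867483 0.07760782 0.30032912]
tab 118 [0.52199532 0.09017293 0.2937843 ]
```

View pics/wrist2.png

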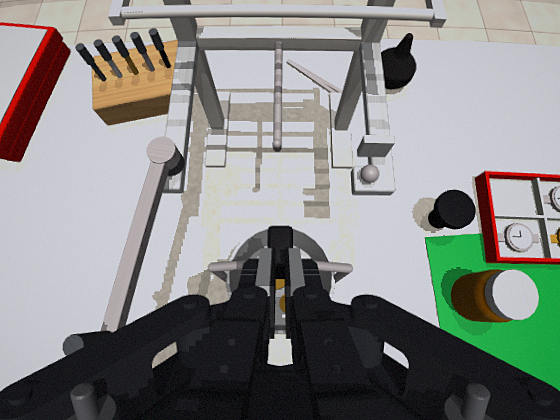

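View pics/side2.png

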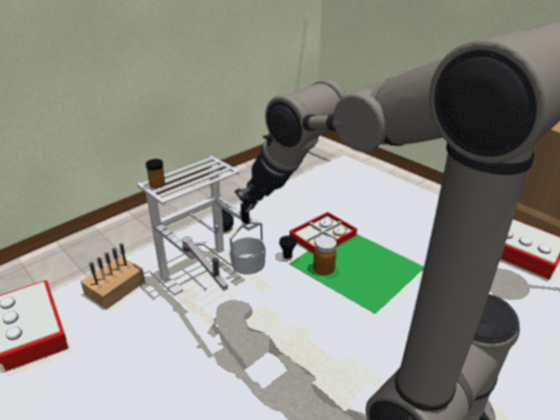

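The wrist view shows the tab held at (280,240), the bail level, and the hook tip at (277,145) straight ahead. The side view shows the basket hanging upright in front of the rack. Next I'll insert it over the tip and lower it.

```bash
sed -i 's/^RY=.*/RY=np.radians(-.8); SEAT=np.array([.6583,.085,.190])/' h.py; python3 - <<'E'
from h import *
o,t=ori(RY,L);k=.019*t
ctrl.move_l(rk(-.09,0,.260)+k,o,rate=.12)
print(ctrl.move_l(rk(.004,0,.260)+k,rate=.06,f_stop=4))
f0=np.array(read_state()["contact_force"])
hit=ctrl.move_l(rk(.004,0,.2165)+k,rate=.03,f_stop=3)
s=read_state();print(hit,f0,s["contact_force"],s["eef_pos"]-k,"bailtop z~",s["eef_pos"][2]-k[2]-.028,s["clock"])
for n in("scene","side"):
    c=cap(n);save(c,n+"3.png")
b=cv2.resize(cv2.imread("pics/side3.png")[145:305,130:290],(450,450));a=cv2.resize(cv2.imread("pics/scene3.png")[100:330,270:450],(350,450))
cv2.imwrite("pics/c3.png",np.hstack([a,b]))
E
```

```text
False
True [-0.00233871  0.16473018 -0.9140186 ] [-1.19030929  0.1538524   2.92032714] [0.66235603 0.08493689 0.22210224] bailtop z~ 0.1941022434696525 9.525
```

View pics/c3.png

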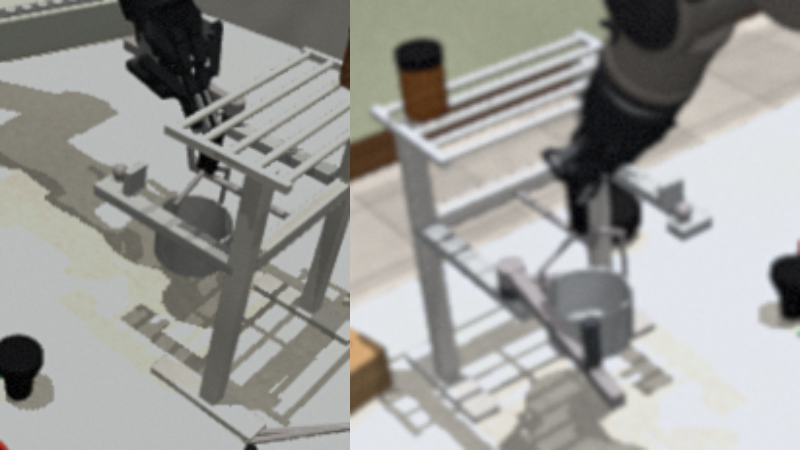

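The crops show the bail seated on the hook under the tab, and contact came at the expected height (0.194). Release and back out.

```bash
python3 - <<'E'
from h import *
o,t=ori(RY,L)
move_gripper(.045); ctrl.dwell(.2)
p=np.array(read_state()["eef_pos"])
ctrl.move_l(p-.10*t,rate=.12)
move_gripper(0.)
s=read_state();print(s["clock"],s["opening"],s["contact_force"])
for n in("wrist","scene","side"):
    c=cap(n);save(c,n+"4.png");P=cloud(c).reshape(-1,3)
    def st(nm,zl,zh,xl,xh,yl,yh):
        q=P[(P[:,2]>zl)&(P[:,2]<zh)&(P[:,0]>xl)&(P[:,0]<xh)&(P[:,1]>yl)&(P[:,1]<yh)]
        if len(q)>4: print(n,nm,len(q),q.mean(0).round(4),q.min(0).round(4),q.max(0).round(4))
    st("tab",.214,.25,.64,.69,.06,.11);st("tabtop",.237,.25,.64,.69,.06,.11);st("peg",.23,.275,.4,.6,.16,.27)
    st("bail",.15,.185,.63,.69,.03,.14);st("rim",.118,.13,.58,.74,.02,.15)
b=cv2.resize(cv2.imread("pics/side4.png")[145:305,130:290],(400,400));a=cv2.resize(cv2.imread("pics/wrist4.png"),(400,400))
cv2.imwrite("pics/c4.png",np.hstack([a,b]))
E
```

```text
11.775 -0.00021888534496054897 [-1.13091439 -0.47837512 -0.75243201]
wrist tab 556 [0.6586 0.0844 0.237 ] [0.651  0.0783 0.2141] [0.6712 0.0909 0.2432]
wrist tabtop 417 [0.6605 0.0842 0.2407] [0.6512 0.0783 0.2371] [0.6712 0.0904 0.2432]
wrist bail 367 [0.6597 0.0863 0.1758] [0.6562 0.0396 0.1502] [0.6644 0.1335 0.185 ]
wrist rim 647 [0.6699 0.088  0.1253] [0.6278 0.0408 0.1181] [0.7014 0.1343 0.1299]
scene tab 39 [0.6629 0.0803 0.2352] [0.6512 0.0739 0.2245] [0.6726 0.0882 0.2401]
scene tabtop 16 [0.6566 0.0807 0.239 ] [0.6512 0.0739 0.2377] [0.6716 0.0865 0.2401]
scene peg 64 [0.4797 0.2017 0.2453] [0.4711 0.1978 0.23  ] [0.485  0.2077 0.2614]
scene bail 108 [0.6622 0.0722 0.1738] [0.6414 0.0337 0.1555] [0.6889 0.1298 0.185 ]
scene rim 158 [0.6544 0.108  0.1232] [0.6173 0.0367 0.118 ] [0.7027 0.1293 0.1299]
side tab 91 [0.6569 0.0883 0.23  ] [0.6477 0.0791 0.2146] [0.6699 0.0937 0.241 ]
side tabtop 25 [0.6593 0.087  0.2396] [0.6496 0.0791 0.238 ] [0.6698 0.093  0.241 ]
side peg 106 [0.4743 0.213  0.2489] [0.4695 0.204  0.2302] [0.4843 0.2193 0.2636]
side bail 84 [0.658  0.0941 0.1717] [0.6402 0.0414 0.1501] [0.6895 0.1342 0.1849]
side rim 150 [0.6575 0.0775 0.1229] [0.6141 0.0444 0.1182] [0.702  0.1266 0.1289]
```

View pics/c4.png

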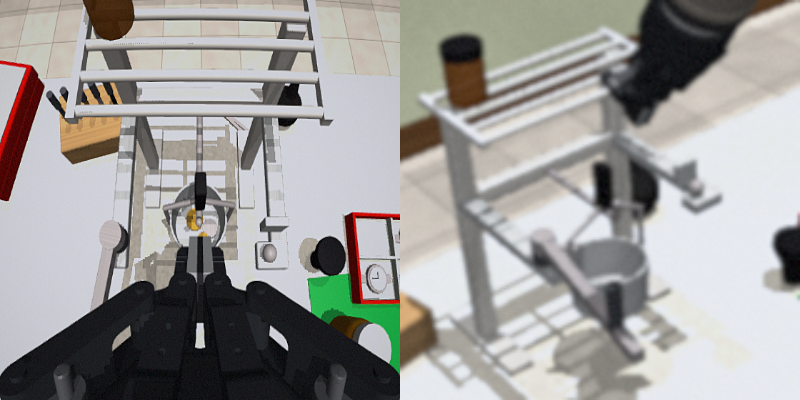

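The basket hangs free and upright, with the tab centred at (0.660, 0.085). Now I'll push the peg around its arc with shut fingers.

```bash
python3 - <<'E'
from h import *
p=np.array(read_state()["eef_pos"])
ctrl.move_l([p[0]-.06,p[1],.35],rate=.2)
ctrl.reach(*pushpose(1.77,.05,z=.33,flip=1))
ctrl.move_l(*pushpose(1.77,.05,z=.236,flip=1),rate=.12)
s0=read_state();print(s0["clock"],s0["contact_force"])
for q in np.linspace(1.72,.22,13):
    P,o=pushpose(q,.018,z=.236,flip=1)
    if ctrl.move_l(P,o,rate=.09,f_stop=15): print("stop at",q,read_state()["contact_force"]);break
s=read_state();print(s["clock"],s["contact_force"],s["eef_pos"])
c=cap("side");save(c,"side5.png");w=cap("wrist")
c=cap("scene");save(c,"scene5.png")
for cc in(c,w):
    P=cloud(cc).reshape(-1,3);k=P[(P[:,2]>.205)&(P[:,2]<.2235)&(P[:,0]>.54)&(P[:,0]<.625)&(P[:,1]<.15)&(P[:,1]>.02)]
    if len(k)>5:
        v=np.linalg.svd(k[:,:2]-k[:,:2].mean(0),full_matrices=0)[2][0];print("bar",len(k),k.mean(0),np.degrees(np.arctan2(v[1],v[0])))
b=cv2.resize(cv2.imread("pics/side5.png")[145:305,130:290],(400,400));a=cv2.resize(cv2.imread("pics/scene5.png")[80:310,270:500],(400,400))
cv2.imwrite("pics/c5.png",np.hstack([a,b]))
E
```

```text
14.4333 [-0.22593397 -0.1700051   0.82412654]
19.325 [ 0.63220421 -0.56877083  0.60984841] [0.56870856 0.03916957 0.2358341 ]
```

View pics/c5.png

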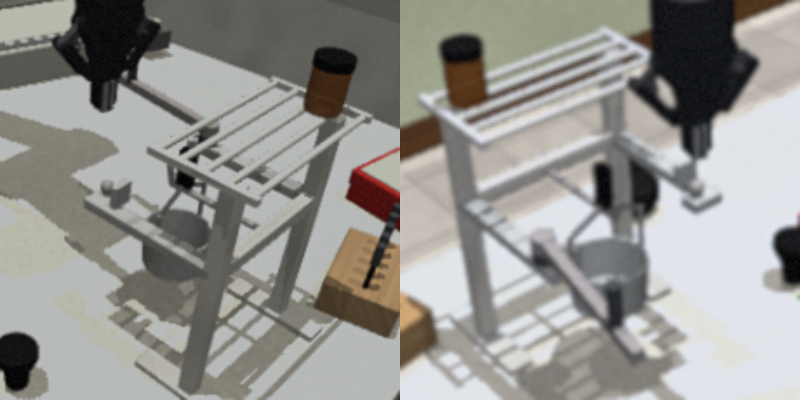

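The fingers swept round, but the bar stayed near q≈1.8, so the peg slipped off the narrow shut fingertips. I'll find where it is now.

```bash
python3 - <<'E'
from h import *
for q in(1.77,1.72,1.6): print(q,pushpose(q,.018,z=.236,flip=1)[0])
p=np.array(read_state()["eef_pos"]);o=ori(RY,L)[0]
ctrl.move_l([p[0]-.03,p[1],.34],rate=.2)
ctrl.reach([.44,.12,.36],ori(np.radians(20),np.radians(20),1)[0])
for n in("wrist","scene","side"):
    c=cap(n);save(c,n+"6.png");P=cloud(c).reshape(-1,3)
    for nm,zl,zh in(("peg",.228,.258),("pegtop",.258,.268),("bar",.205,.2235)):
        q=P[(P[:,2]>zl)&(P[:,2]<zh)&(P[:,0]>.40)&(P[:,0]<.585)&(P[:,1]>.12)&(P[:,1]<.29)]
        if len(q)>4:
            v=np.linalg.svd(q[:,:2]-q[:,:2].mean(0),full_matrices=0)[2][0]
            print(n,nm,len(q),q.mean(0).round(4),q.min(0).round(4),q.max(0).round(4),np.degrees(np.arctan(v[1]/v[0])).round(1))
print(read_state()["clock"])
E
```

```text
1.77 [0.47883322 0.22984723 0.236     ]
1.72 [0.47654641 0.22264871 0.236     ]
1.6 [0.47254659 0.20497747 0.236     ]
wrist peg 272 [0.4734 0.2056 0.2437] [0.4699 0.2015 0.2282] [0.4822 0.2139 0.2579] -52.5
wrist pegtop 188 [0.476  0.2078 0.2623] [0.4701 0.202  0.258 ] [0.4841 0.2153 0.2644] 29.5
wrist bar 1742 [0.4999 0.2022 0.2195] [0.4373 0.1843 0.2082] [0.5774 0.2218 0.2235] -10.9
scene peg 68 [0.4805 0.2027 0.2432] [0.4731 0.1987 0.2286] [0.4858 0.2109 0.2577] 35.4
scene pegtop 19 [0.4787 0.2051 0.2605] [0.4721 0.1989 0.2584] [0.4854 0.2115 0.2628] -43.0
scene bar 374 [0.5156 0.196  0.2171] [0.4363 0.1801 0.2067] [0.5849 0.2207 0.2234] -10.0
side peg 77 [0.4733 0.2135 0.2435] [0.4684 0.2055 0.2284] [0.4814 0.2188 0.2575] 53.9
side pegtop 32 [0.4767 0.2116 0.2607] [0.4697 0.2046 0.2581] [0.4842 0.2174 0.2641] -47.5
side bar 346 [0.5052 0.2072 0.2176] [0.4359 0.1848 0.2063] [0.5849 0.2251 0.2234] -11.2
20.9333
```

View pics/wrist6.png

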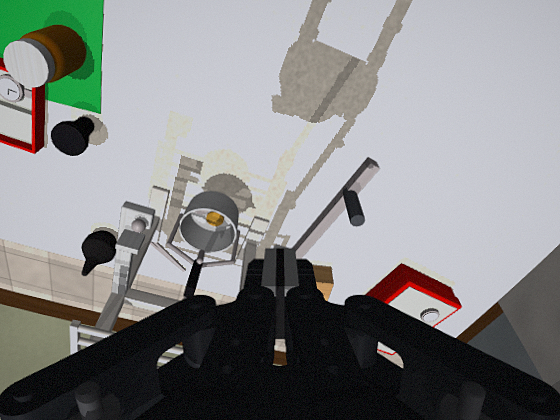

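The peg hasn't moved at all, so the fingers missed it. I'll check where the fingertips really are against the commanded TCP.

```bash
python3 - <<'E'
from h import *
s=read_state();print(s["eef_pos"],s["tcp_rot"],s["opening"],s["clock"])
c=cap("wrist");P=cloud(c)
T=mat(s["tcp_rot"]);Q=(P-np.array(s["eef_pos"]))@T
m=(abs(Q[...,0])<.03)&(abs(Q[...,1])<.03)&(Q[...,2]>-.06)&(Q[...,2]<.04)
q=Q[m];print(len(q),q.min(0),q.max(0))
for z in np.arange(-.06,.02,.005):
    k=q[(q[:,2]>z)&(q[:,2]<z+.005)]
    if len(k):print(round(z,3),len(k),k.min(0).round(4)[:2],k.max(0).round(4)[:2])
# fingertip as seen in side5/scene5 pictures when TCP was at (.5687,.0392,.2358)
for n in("side","scene"):
    cc=cap(n);print(n,proj(cc,[[.5687,.0392,.2358],[.5687,.0392,.262],[.477,.208,.262]]).round(1))
print(pushpose(1.2,.018)[0],pushpose(.22,.018)[0])
E
```

```text
[0.44091935 0.11965307 0.3590391 ] [ 0.16987132 -0.17039131  0.97015291  0.03023009] 0.00011300912541903989 20.9333
1180 [ 0.00545426 -0.01421189 -0.05999994] [ 0.01116948  0.01307761 -0.0411195 ]
-0.06 392 [ 0.0055 -0.0142] [0.0112 0.0131]
-0.055 340 [ 0.0056 -0.0141] [0.0112 0.0131]
-0.05 303 [ 0.0058 -0.0139] [0.011  0.0128]
-0.045 145 [ 0.006  -0.0129] [0.0111 0.0114]
side [[248.9 219.7]
 [248.6 210.4]
 [215.5 258.1]]
scene [[328.1 158. ]
 [328.8 146.5]
 [346.9 108.6]]
[0.47479142 0.14499107 0.233     ] [0.56934541 0.03878101 0.233     ]
```

The wrist depth puts the shut fingertips about 40 mm behind the reported TCP, and the side view agrees, so the fingers passed over the peg. I'll profile the gripper from the fixed cameras to confirm.

```bash
python3 - <<'E'
from h import *
s=read_state();T=mat(s["tcp_rot"])
for n in("side","scene"):
    c=cap(n);Q=(cloud(c)-np.array(s["eef_pos"]))@T;F=c["frame"].max(2)
    m=(abs(Q[...,0])<.09)&(abs(Q[...,1])<.09)&(Q[...,2]>-.2)&(Q[...,2]<.03)&(F<140)
    q=Q[m]
    print(n)
    for z in np.arange(-.16,.03,.01):
        k=q[(q[:,2]>z)&(q[:,2]<z+.01)]
        if len(k):print(round(z,3),len(k),k.min(0).round(3)[:2],k.max(0).round(3)[:2])
E
```

```text
side
-0.16 71 [-0.01   0.015] [0.011 0.043]
-0.15 128 [-0.02  -0.007] [0.019 0.046]
-0.14 158 [-0.02  -0.017] [0.02  0.062]
-0.13 145 [-0.017 -0.015] [0.017 0.065]
-0.12 90 [-0.017 -0.053] [0.017 0.06 ]
-0.11 89 [-0.017 -0.045] [0.017 0.053]
-0.1 40 [-0.011 -0.041] [0.013 0.045]
-0.09 62 [-0.012 -0.026] [0.014 0.037]
-0.08 11 [-0.003 -0.004] [0.012 0.016]
-0.07 46 [-0.011 -0.005] [0.011 0.017]
-0.06 48 [-0.011 -0.004] [0.012 0.016]
-0.05 42 [-0.011 -0.006] [0.012 0.016]
-0.04 5 [-0.006  0.007] [0.008 0.008]
scene
-0.16 56 [-0.012 -0.043] [ 0.012 -0.011]
-0.15 133 [-0.02  -0.046] [0.008 0.038]
-0.14 151 [-0.021 -0.058] [0.009 0.051]
-0.13 205 [-0.02  -0.065] [0.012 0.059]
-0.12 187 [-0.018 -0.062] [0.012 0.056]
-0.11 167 [-0.017 -0.054] [0.012 0.05 ]
-0.1 143 [-0.015 -0.047] [0.013 0.043]
-0.09 119 [-0.014 -0.037] [0.012 0.027]
-0.08 68 [-0.012 -0.025] [0.008 0.01 ]
-0.07 63 [-0.011 -0.018] [0.011 0.006]
-0.06 64 [-0.011 -0.018] [0.013 0.005]
-0.05 59 [-0.011 -0.017] [0.011 0.005]
-0.04 22 [-0.01  -0.011] [0.012 0.001]
```

Confirmed: the real tips are about 37 mm short of the reported TCP. I'll repeat the push with the TCP 37 mm lower.

```bash
cat > push.py <<'E'
from h import *
Z=.199
ctrl.reach(*pushpose(1.77,.055,z=.33,flip=1))
ctrl.move_l(*pushpose(1.77,.055,z=Z,flip=1),rate=.15)
s0=read_state();print(s0["clock"],s0["contact_force"])
for q in np.linspace(1.72,.22,13):
    P,o=pushpose(q,.018,z=Z,flip=1)
    if ctrl.move_l(P,o,rate=.09,f_stop=12): print("stop at",q,read_state()["contact_force"]);break
s=read_state();print(s["clock"],s["contact_force"],s["eef_pos"])
for n in("side","scene"):
    c=cap(n);save(c,n+"7.png");P=cloud(c).reshape(-1,3)
    k=P[(P[:,2]>.205)&(P[:,2]<.2235)&(P[:,0]>.54)&(P[:,0]<.63)&(P[:,1]<.16)&(P[:,1]>.03)]
    if len(k)>5:
        v=np.linalg.svd(k[:,:2]-k[:,:2].mean(0),full_matrices=0)[2][0];print("bar",len(k),k.mean(0),np.degrees(np.arctan2(v[1],v[0])))
b=cv2.resize(cv2.imread("pics/side7.png")[145:305,130:290],(400,400));a=cv2.resize(cv2.imread("pics/scene7.png")[80:310,270:500],(400,400))
cv2.imwrite("pics/c7.png",np.hstack([a,b]))
E
python3 push.py
```

```text
24.35 [ 0.72570392 -0.63619     0.33084394]
29.2917 [-0.0594988   0.37592489  0.95599548] [0.56870876 0.03918245 0.19884951]
bar 378 [0.59975529 0.09821112 0.21675435] 75.42199027650219
bar 285 [0.60469059 0.08385985 0.21610893] -103.61656238160474
```

View pics/c7.png

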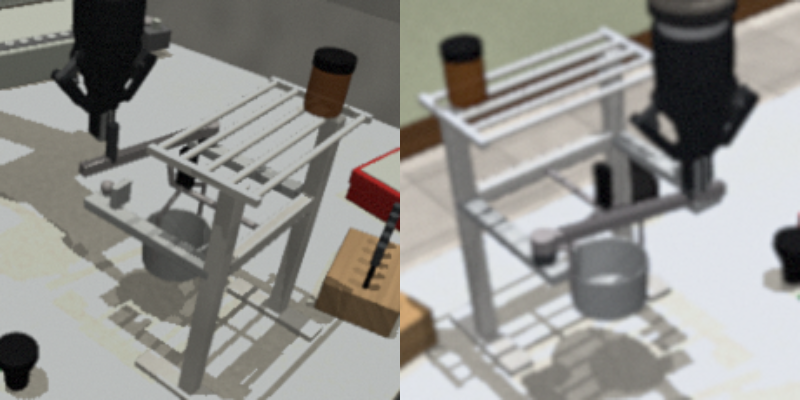

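The bar now stands at q≈0.24 with the fingers behind its peg. Now the last push through the detent.

```bash
python3 - <<'E'
from h import *
Z=.199
for q in(.12,.03):
    print(ctrl.move_l(*pushpose(q,.018,z=Z,flip=1),rate=.05,f_stop=20),read_state()["contact_force"])
P,o=pushpose(0,.018-.010,z=Z,flip=1)
print("hit",ctrl.move_l(P,o,rate=.03,f_stop=14))
s=read_state();e=np.array(s["eef_pos"]);print(s["contact_force"],e,pushpose(0,.018)[0])
ctrl.dwell(.2)
ctrl.move_l(e-[.06,0,0],rate=.1); ctrl.move_l(e+[-.10,0,.12],rate=.2)
s=read_state();print(s["clock"],s["contact_force"])
for n in("wrist","side","scene"):
    c=cap(n);save(c,n+"8.png");P=cloud(c).reshape(-1,3)
    def st(nm,zl,zh,xl,xh,yl,yh):
        q=P[(P[:,2]>zl)&(P[:,2]<zh)&(P[:,0]>xl)&(P[:,0]<xh)&(P[:,1]>yl)&(P[:,1]<yh)]
        if len(q)>4:
            v=np.linalg.svd(q[:,:2]-q[:,:2].mean(0),full_matrices=0)[2][0]
            print(n,nm,len(q),q.mean(0).round(4),np.degrees(np.arctan(v[1]/v[0])).round(2))
    st("bar",.207,.2235,.54,.638,.035,.16);st("peg",.23,.27,.54,.645,.0,.06);st("tab",.225,.245,.64,.69,.06,.11)
b=cv2.resize(cv2.imread("pics/side8.png")[145:305,130:290],(400,400));a=cv2.resize(cv2.imread("pics/scene8.png")[80:310,270:500],(400,400))
cv2.imwrite("pics/c8.png",np.hstack([a,b]))
E
```

```text
False [-0.20115192 -0.01798045  0.08159671]
False [-0.47544581 -0.03310789 -0.10544338]
hit True
[-2.48420047  0.32312352  1.84997791] [0.60368961 0.03105822 0.19824849] [0.60153754 0.03078724 0.233     ]
32.375 [ 0.45722638 -0.90293868 -0.92778281]
wrist bar 248 [0.6196 0.1497 0.2176] 84.05
wrist peg 127 [0.621  0.0286 0.2626] 6.84
side bar 337 [0.6197 0.0989 0.217 ] 88.91
side peg 80 [0.6185 0.0354 0.2481] 60.29
side tab 61 [0.657  0.0879 0.235 ] 8.91
scene bar 226 [0.6279 0.0937 0.2167] 88.09
scene peg 116 [0.6248 0.026  0.2485] 21.84
scene tab 38 [0.6615 0.08   0.2356] 6.17
```

View pics/c8.png

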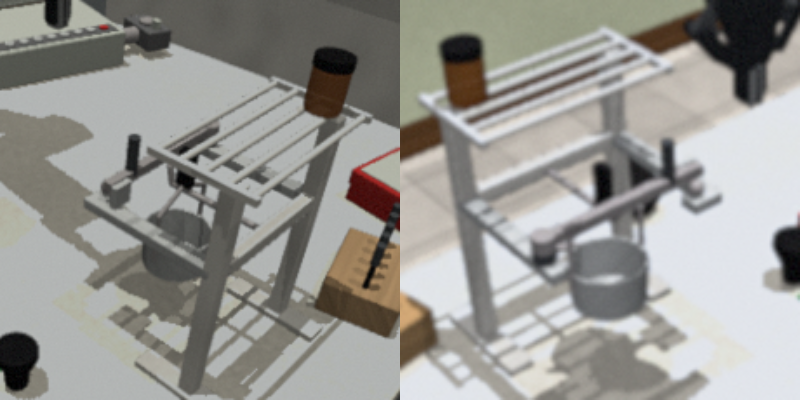

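The bar lies across the front with the ball in front of it. I'll push once more to confirm it is against the hard stop.

```bash
python3 - <<'E'
from h import *
Z=.199
P,o=pushpose(0,.06,z=Z,flip=1)
ctrl.move_l(P,o,rate=.15)
P,o=pushpose(0,.024,z=Z,flip=1);ctrl.move_l(P,o,rate=.1)
P,o=pushpose(0,.018-.012,z=Z,flip=1)
print("hit",ctrl.move_l(P,o,rate=.015,f_stop=20))
s=read_state();e=np.array(s["eef_pos"]);print(s["contact_force"],e)
ctrl.move_l(e-[.06,0,0],rate=.1); ctrl.move_l(e+[-.10,0,.12],rate=.2)
for n in("side","scene"):
    P=cloud(cap(n)).reshape(-1,3)
    for nm,zl,zh,xl,xh,yl,yh in(("bar",.207,.2235,.54,.638,.035,.16),("peg",.23,.27,.54,.645,.0,.06),("tab",.225,.245,.64,.69,.06,.11)):
        q=P[(P[:,2]>zl)&(P[:,2]<zh)&(P[:,0]>xl)&(P[:,0]<xh)&(P[:,1]>yl)&(P[:,1]<yh)]
        v=np.linalg.svd(q[:,:2]-q[:,:2].mean(0),full_matrices=0)[2][0]
        print(n,nm,len(q),q.mean(0).round(4),np.degrees(np.arctan(v[1]/v[0])).round(2))
print(read_state()["clock"])
E
```

```text
hit True
[-1.87080513  0.34160651  1.65013574] [0.60338333 0.03078209 0.19833714]
side bar 325 [0.6196 0.0991 0.2171] 88.84
side peg 78 [0.6183 0.0355 0.2491] 35.17
side tab 64 [0.6565 0.0882 0.2347] 8.06
scene bar 225 [0.6279 0.0938 0.2168] 88.07
scene peg 115 [0.6248 0.0262 0.2485] 24.23
scene tab 38 [0.6615 0.0799 0.2356] 8.15
36.5083
```

The second push at 20 N stopped at the same place, and the ball alone gives only 3–6 N, so the bar is at its hard stop. Handing in.

```bash
python3 -c "
from h import *
print(ctrl.job_done(),read_state()['clock'])"
```

```text
the job is handed in; nothing more can be done
the job is handed in; nothing more can be done
```

The basket hangs by its bail on the hook, let go of, and the keeper bar is shut against its hard stop; I handed the job in at about 36.5 s of the 58 s, but no verdict came back.

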